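# Sweep the blue tube caps through the gate

### The job

With the fingertips, push the three blue caps across the deck of the sorter and through the gate in its rail, one at a time, so that each drops into the slot behind the gate. Only slide them, never lift them, and leave the orange cap where it lies and the other things on the bench alone.

Things in the scene. Friction and masses are not known exactly. Their poses are not given: they have to be found in the camera images.
- sorter: Cap sorter fixed to the bench: a white block, level deck 85 mm above the bench. Origin on the bench under the deck; x points to gate and slot, z up. In its frame the deck spans x -115 to 53, y -105 to 105 mm, bordered by steel rails 6 mm thick and only 10 mm tall: fingertips can pass over them while still pushing a cap by its upper part.
- gate (a point): Middle of the gate at deck height, (50, 0, 85) mm in the sorter's frame, axes as the sorter's: x points out to the slot. The gate is a 42 mm gap (along y) in the front rail, which is 6 mm thick and centred here. Two slanting rails, also 10 mm tall, make a funnel to it, in the sorter's frame from (-12, +-104) to the gate's edges (47, +-21) mm.
- slot (a point): Middle of the slot's mouth at deck height, (80, 0, 85) mm in the sorter's frame. The slot is an open pit with clear walls, x 53 to 107, y -40 to 40 mm, 81 mm deep; its far wall rises 15 mm above the deck. The deck ends at the gate's outer face: a cap tips in once its centre is past x = 53 mm, so the fingers need not enter the slot.
- blue_a_center (a point): First blue screw cap, a disc 34 mm in diameter and 18 mm tall, about 14 g, lying flat on the sorter's deck. The point is its centre, half-way up (9 mm above the deck). It starts nearest the gate.
- blue_b_center (a point): Second blue screw cap, a disc 34 mm in diameter and 18 mm tall, about 14 g, lying flat on the sorter's deck. The point is its centre, half-way up (9 mm above the deck). It starts further back, near the middle.
- blue_c_center (a point): Third blue screw cap, a disc 34 mm in diameter and 18 mm tall, about 14 g, lying flat on the sorter's deck. The point is its centre, half-way up (9 mm above the deck). It starts further back, at one side.
- orange_center (a point): Orange screw cap, a disc 34 mm in diameter and 18 mm tall, about 14 g, lying flat on the sorter's deck. The point is its centre, half-way up (9 mm above the deck). It starts further back, at the other side from blue_c; to be left alone.
- blue_a: the same cap as blue_a_center; origin at the centre of its underside
- blue_b: the same cap as blue_b_center; origin at the centre of its underside
- blue_c: the same cap as blue_c_center; origin at the centre of its underside
- orange: the same cap as orange_center; origin at the centre of its underside
- reagent: clear bottle with blue cap, 70 mm across, 170 mm tall, loose on the bench to the right; origin under its middle. Leave alone.
- jar: amber jar with black lid, 64 mm across, 80 mm tall, loose on the bench to the right; origin under its middle. Leave alone.
- beaker: glass beaker, 76 mm across, 95 mm tall, loose on the bench to the left; origin under its middle. Leave alone.
- spatula: spatula with white handle, about 270 mm long and flat, lying loose on the bench to the left; origin under its middle. Leave alone.

How it is judged (in metres and radians):
On the way, in this order (a step that is already met when the one before it is completed fails the run):
1. one blue cap is in the slot (((x of blue_a_center in the frame of sorter between 0.053 and 0.107 m and y of blue_a_center in the frame of sorter between -0.04 and 0.04 m and z of blue_a_center in the frame of sorter below 0.078 m) or (x of blue_b_center in the frame of sorter between 0.053 and 0.107 m and y of blue_b_center in the frame of sorter between -0.04 and 0.04 m and z of blue_b_center in the frame of sorter below 0.078 m) or (x of blue_c_center in the frame of sorter between 0.053 and 0.107 m and y of blue_c_center in the frame of sorter between -0.04 and 0.04 m and z of blue_c_center in the frame of sorter below 0.078 m))), for 0.2 s.
2. two blue caps are in the slot (((x of blue_a_center in the frame of sorter between 0.053 and 0.107 m and y of blue_a_center in the frame of sorter between -0.04 and 0.04 m and z of each of blue_a_center, blue_b_center in the frame of sorter below 0.078 m and x of blue_b_center in the frame of sorter between 0.053 and 0.107 m and y of blue_b_center in the frame of sorter between -0.04 and 0.04 m) or (x of blue_a_center in the frame of sorter between 0.053 and 0.107 m and y of blue_a_center in the frame of sorter between -0.04 and 0.04 m and z of each of blue_a_center, blue_c_center in the frame of sorter below 0.078 m and x of blue_c_center in the frame of sorter between 0.053 and 0.107 m and y of blue_c_center in the frame of sorter between -0.04 and 0.04 m) or (x of blue_b_center in the frame of sorter between 0.053 and 0.107 m and y of blue_b_center in the frame of sorter between -0.04 and 0.04 m and z of each of blue_b_center, blue_c_center in the frame of sorter below 0.078 m and x of blue_c_center in the frame of sorter between 0.053 and 0.107 m and y of blue_c_center in the frame of sorter between -0.04 and 0.04 m))), for 0.2 s.
3. all three blue caps are in the slot (x of blue_a_center in the frame of sorter between 0.053 and 0.107 m and y of blue_a_center in the frame of sorter between -0.04 and 0.04 m and z of each of blue_a_center, blue_b_center, blue_c_center in the frame of sorter below 0.078 m and x of blue_b_center in the frame of sorter between 0.053 and 0.107 m and y of blue_b_center in the frame of sorter between -0.04 and 0.04 m and x of blue_c_center in the frame of sorter between 0.053 and 0.107 m and y of blue_c_center in the frame of sorter between -0.04 and 0.04 m), for 0.2 s.
At the end, for the whole second after the job is handed in: All three blue caps lie at rest inside the slot (centres at least 7 mm below the deck), and the orange cap lies still within 20 mm of where it started (all of step 3 and linear speed of each of blue_a, blue_b, blue_c, orange below 0.03 m/s and distance of orange_center from where it was at the start of the episode below 0.02 m); the robot touches nothing.
It fails at once if a cap is lifted: its centre rises more than 8 mm above where it sits when flat on the deck (z of any of blue_a_center, blue_b_center, blue_c_center, orange_center in the frame of sorter above 0.102 m).
It fails at once if a cap crosses the front rail anywhere but through the gate ((x of blue_a_center in the frame of sorter between 0.042 and 0.058 m and z of blue_a_center in the frame of sorter above 0.085 m and (y of blue_a_center in the frame of sorter above 0.013 m or y of blue_a_center in the frame of sorter below -0.013 m)) or (x of blue_b_center in the frame of sorter between 0.042 and 0.058 m and z of blue_b_center in the frame of sorter above 0.085 m and (y of blue_b_center in the frame of sorter above 0.013 m or y of blue_b_center in the frame of sorter below -0.013 m)) or (x of blue_c_center in the frame of sorter between 0.042 and 0.058 m and z of blue_c_center in the frame of sorter above 0.085 m and (y of blue_c_center in the frame of sorter above 0.013 m or y of blue_c_center in the frame of sorter below -0.013 m)) or (x of orange_center in the frame of sorter between 0.042 and 0.058 m and z of orange_center in the frame of sorter above 0.085 m and (y of orange_center in the frame of sorter above 0.013 m or y of orange_center in the frame of sorter below -0.013 m))).
It fails at once if the orange cap is pushed more than 20 mm from its place (distance of orange_center from where it was at the start of the episode above 0.02 m).
It fails at once if the bottle, jar, beaker or spatula is moved more than 20 mm (distance of any of reagent, jar, beaker, spatula from where it was at the start of the episode above 0.02 m).
It also fails if it takes over 48 s, if anything falls off the work surface, if the arm or the gripper's body presses on something with over 40 N, if the wrist force passes 120 N, or if a joint passes its speed limit or range.

### The arm

A 6-joint arm with a two-finger parallel gripper is mounted at the origin on the work surface. World frame = base frame: x ahead of the robot, y to its left, z up, the work surface at z = 0. Lengths are in m, angles in degrees, forces in N, time in s.
With the tool pointing down it reaches from about 0.3 to 0.825 m from the base axis. Payload 5.4 kg.
Tool frame: the origin (TCP) lies at the very end of the fingers, on their centre line; the grasp point (between the pads) lies 19 mm behind it; z points along the fingers, y is the line along which they close (so a half turn about z gives the same grasp; the last joint's range is limited). The gripper opens to 92 mm and grips with 3 to 60 N. Pads are 20 mm wide; open, the fingers measure 128 mm over their backs; the gripper's body (75 mm by 189 mm) begins 69 mm behind the grasp point.
Start: joints at [54.941, 9.076, 91.501, -0, 79.423, -12.038], TCP at [0.225, 0.529, 0.215] pointing down, gripper open.
Joint ranges: [-166.64, 166.64], [-54.1, 131.32], [10.49, 154.53], [-73.88, 253.88], [9.74, 151.15], [-171.62, 171.62]. Speed limits (degrees/s): [147.25, 147.25, 180, 180, 180, 180].

### API

Orientations are given as [roll, pitch, yaw] about the fixed x, y, z axes, in that order (R = Rz(yaw) Ry(pitch) Rx(roll)).
In Python, from plant import arm gives the robot as it stands.
- The arm moves only by the shell command python3 -m inch 'ROWS' [FORCE]. ROWS is JSON, a list of rows, each a list of 5 numbers: the opening, from 0 (shut) to 1 (fully open), then the shift along the tool's x, y, z in cm, then the turn about the tool's z in rad. In form: [[fingers, x, y, z, spin], ...]. A call has 1 to 12 rows; each row is the pose to reach, as a shift and turn from the pose commanded when the call began, along the tool's axes at that moment; what a row does not reach only later rows make up. A row lasts 1/8 s, in which the tool goes at most 62.5 mm and 10.7 degrees, less where a joint would pass 70% of its speed; a pose out of reach is approached as far as the arm can. A call with a gripper value outside its range is refused whole. The fingers move at their own pace and stop on an object; FORCE is the grip in N (left out, the last holds). Time passes only in rows, so rows that repeat a pose let the fingers close. It gives the time, the measured TCP pose, the force, the opening and the grip force at its end, in the units of the state.
- arm.state(): the state, without advancing time (a new reading comes with each control period).
- arm.snapshot(name): name is "scene" or "side" or "wrist"; returns a dict with "color" (400x640x3 uint8, red, green, blue), "z_map" (400x640 float32, m along the optical axis (not along the pixel's ray), 0 where there is no reading), "camera_matrix" (3x3 intrinsics, pixels), "rvec" (rotation vector, rad) and "tvec" (3), from world to camera coordinates, as OpenCV has them. Camera axes: x right, y down, z forward; pixel columns grow to the right and rows downward; lengths in m; the calibration is good to about 2 mm. A picture is of the moment at which its call begins.
- arm.finish_job(): hands the job in; it is judged then, once.
The state is a dict: "time": time; "joint_pos": joint angles; "dq": joint speeds; "joint_efforts": joint torques, N m; "eef_pos": TCP position; "tcp_rot": TCP orientation; "ft_force": force on the tool from outside, world axes, zero at the start; "ft_torque": the same for the moment, N m; "grip_width": finger opening in m; "finger_force": force on a finger pad.
Only numpy, scipy, OpenCV 4.12 (cv2) and the standard library are available. Lean on these libraries where they do the work, as an engineer would, in place of code of your own. Each camera call takes 0.05 s, during which the arm holds its last target. There are 200 camera calls.

## Working session

There is one attempt and no reset: what is moved stays moved. The work goes in short steps, Python scripts to look and compute and a shell command to move; the robot and the scene stay as the last step left them, time stands still between calls to the robot, and variables do not carry over. Pictures are saved under pics/ and viewed, at most 10 in all, crops included, and the job is handed in when it is done.

```bash
mkdir -p pics; cat > h.py <<'E'
import numpy as np, cv2
from plant import arm
def pts(s):
    z=s["z_map"];K=s["camera_matrix"];R=cv2.Rodrigues(np.array(s["rvec"],float))[0];t=np.array(s["tvec"],float).ravel()
    v,u=np.mgrid[:z.shape[0],:z.shape[1]]
    P=np.stack([(u-K[0][2])*z/K[0][0],(v-K[1][2])*z/K[1][1],z],-1)
    W=(P-t)@R
    W[z==0]=np.nan
    return W
def caps(s,zr=(0.09,0.115)):
    W=pts(s);hsv=cv2.cvtColor(s["color"],cv2.COLOR_RGB2HSV)
    out=[]
    for nm,lo,hi in(("blue",(95,110,50),(130,255,255)),("orange",(5,130,80),(22,255,255))):
        m=cv2.inRange(hsv,lo,hi);m[~((W[...,2]>zr[0])&(W[...,2]<zr[1]))]=0
        n,l,st,c=cv2.connectedComponentsWithStats(m)
        for i in range(1,n):
            if st[i,4]<40: continue
            p=W[(l==i)&(W[...,2]>0.097)] if ((l==i)&(W[...,2]>0.097)).sum()>20 else W[l==i]
            if len(p): out.append((nm,st[i,4],c[i].round(),p.mean(0).round(4),(p.min(0)/2+p.max(0)/2).round(4),np.ptp(p,axis=0).round(3)))
    return out
E
python3 - <<'E'
from h import *
for n in("scene","side","wrist"):
    s=arm.snapshot(n);cv2.imwrite(f"pics/{n}0.png",s["color"][...,::-1]);print(n)
    for c in caps(s):print(*c)
print(arm.state())
E
```

```text
scene
blue 454 [461. 170.] [0.8421 0.2328 0.1081] [0.8415 0.238  0.1059] [0.034 0.193 0.017]
blue 453 [476. 175.] [0.8846 0.2341 0.108 ] [0.8837 0.2374 0.1056] [0.034 0.193 0.016]
blue 92 [310. 184.] [ 0.4885 -0.0262  0.1005] [ 0.4881 -0.0261  0.1008] [0.03  0.034 0.007]
blue 96 [300. 204.] [ 0.5056 -0.1053  0.1009] [ 0.5053 -0.1057  0.1012] [0.032 0.032 0.008]
blue 97 [332. 206.] [ 0.5844 -0.0682  0.1014] [ 0.5844 -0.0679  0.1023] [0.029 0.03  0.01 ]
orange 523 [522.  23.] [0.7654 1.2354 0.1061] [0.7557 1.2348 0.1061] [0.369 0.035 0.018]
orange 120 [300. 225.] [ 0.5453 -0.1651  0.1013] [ 0.5454 -0.1645  0.1015] [0.031 0.035 0.009]
orange 64 [  5. 250.] [-0.0513 -0.6092  0.1053] [-0.0522 -0.6098  0.1043] [0.023 0.03  0.013]
side
blue 363 [381. 119.] [0.8423 0.2314 0.1076] [0.8447 0.2395 0.1056] [0.034 0.192 0.017]
blue 342 [393. 117.] [0.8835 0.2303 0.1077] [0.8855 0.2376 0.1054] [0.034 0.187 0.016]
blue 135 [291. 201.] [ 0.4888 -0.0243  0.1013] [ 0.4891 -0.0227  0.1006] [0.032 0.035 0.007]
blue 134 [333. 204.] [ 0.5833 -0.0658  0.1011] [ 0.5842 -0.0645  0.1009] [0.031 0.033 0.008]
b
[... 177 characters left out ...]
34 0.008]
wrist
{'time': 0.15, 'joint_pos': array([ 5.49411348e+01,  9.10352210e+00,  9.15568896e+01, -7.39974811e-04,
        7.94240525e+01, -1.20365813e+01]), 'dq': array([ 0.09222106, -0.01079748, -0.26187614, -0.06123588,  0.06767961,
        0.00772262]), 'joint_efforts': array([ 3.80802487e-05, -3.85920060e+01, -3.22432208e+01,  7.01512769e-02,
        3.51323560e-02, -6.66906863e-05]), 'eef_pos': array([0.22459347, 0.52877836, 0.21384201]), 'tcp_rot': array([-1.79917241e+02, -1.69026043e-02,  1.56977840e+02]), 'ft_force': array([ 0.19429831,  0.10775397, -0.04898351]), 'ft_torque': array([ 0.00961174,  0.01244946, -0.01391078]), 'finger_force': 0.0, 'grip_width': 0.09192110877243886}
```

View pics/scene0.png

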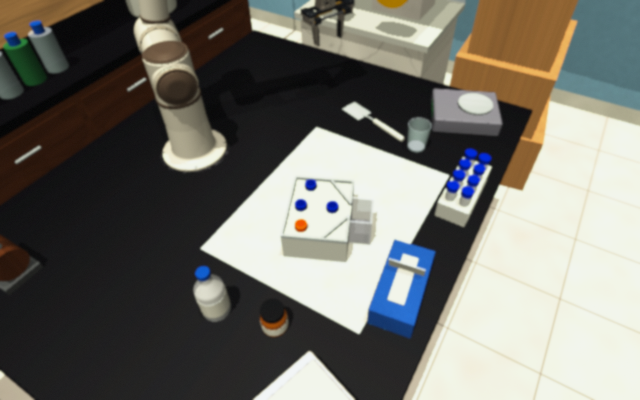

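View pics/side0.png

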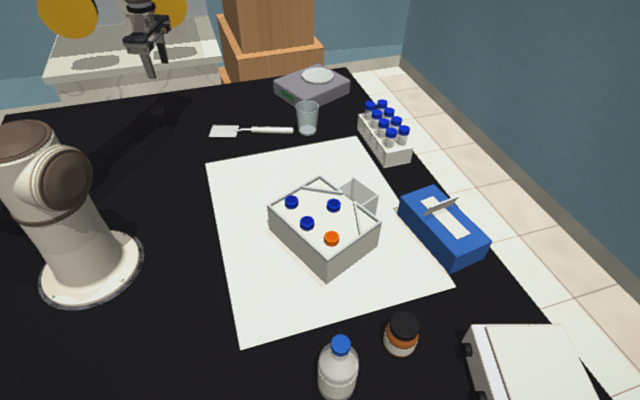

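The overview pictures show three blue caps and one orange on the white sorter. In the side view blue is at (333,204), (307,222) and (291,201), orange at (331,238), and the clear slot at about (358,193). Next I'll fit the sorter's pose.

```bash
python3 - <<'E'
from h import *
A=[]
for n in("scene","side"):
    s=arm.snapshot(n);W=pts(s);c=s["color"].astype(int)
    m=(W[...,2]>0.08)&(W[...,2]<0.1)&(abs(W[...,0]-.54)<.17)&(abs(W[...,1]+.09)<.18)
    k,l,st,_=cv2.connectedComponentsWithStats(m.astype(np.uint8));i=1+st[1:,4].argmax()
    p=W[l==i];d=p[abs(p[:,2]-.085)<.006];print(n,len(p),np.median(p[:,2]))
    r=cv2.minAreaRect((p[:,:2]*1000).astype(np.float32));print(r,cv2.boxPoints(r))
    im=cv2.resize(s["color"][150:270,250:410],None,fx=5,fy=5,interpolation=cv2.INTER_CUBIC);cv2.imwrite(f"pics/{n}crop.png",im[:600,:800,::-1])
E
```

```text
scene 3926 0.0843348266025452
((577.1485595703125, -70.02894592285156), (234.6661376953125, 227.65408325195312), 23.311630249023438) [[ 424.34888   -11.926491]
 [ 514.43884  -220.99628 ]
 [ 729.94824  -128.13141 ]
 [ 639.8583     80.938385]]
side 5173 0.0843357931498146
((580.4932861328125, -67.35768127441406), (237.28033447265625, 226.53106689453125), 23.061628341674805) [[ 426.96588    -9.617714]
 [ 515.7028   -218.04535 ]
 [ 734.0207   -125.09765 ]
 [ 645.28375    83.32999 ]]
```

View pics/sidecrop.png

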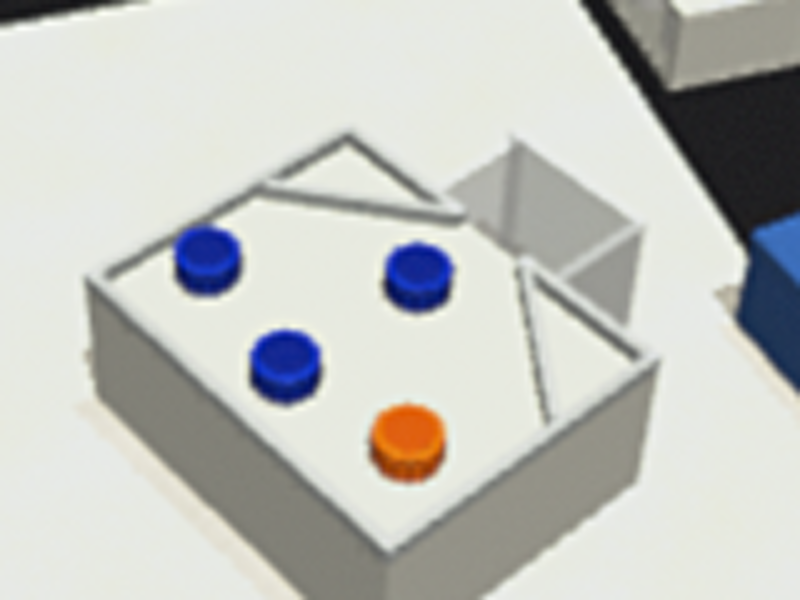

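The crop shows the rail-top corners at about (90,277), (348,133), (655,358) and (390,548). The gate ends are at (462,215) and (527,262). I'll intersect them with z=0.095.

```bash
cat >> h.py <<'E'
def ray(s,uv,z):
    K=np.array(s["camera_matrix"],float);R=cv2.Rodrigues(np.array(s["rvec"],float))[0];t=np.array(s["tvec"],float).ravel()
    C=-R.T@t;d=(np.c_[np.array(uv,float),np.ones(len(uv))]@np.linalg.inv(K).T)@R
    return C+d*((z-C[2])/d[:,2])[:,None]
E
python3 - <<'E'
from h import *
s=arm.snapshot("side")
c=np.array([[90,277],[348,133],[655,358],[390,548],[462,213],[527,260]],float)
uv=(c+.5)/5-.5+[250,150]
p=ray(s,uv,.095)[:,:2]*1000;print(p.round(1))
print([np.linalg.norm(p[i]-p[j]).round(1) for i,j in((0,1),(1,2),(2,3),(3,0),(4,5))])
for i,j in((0,1),(1,2),(2,3),(3,0),(4,5)):
    d=p[j]-p[i];print(np.degrees(np.arctan2(d[1],d[0])).round(1))
T=arm.state();print(T["eef_pos"])
R=__import__("scipy.spatial.transform",fromlist=["Rotation"]).Rotation.from_euler("xyz",T["tcp_rot"],degrees=True).as_matrix();print(R.round(3))
g=np.array([.46,-.10,.30]);print("shift cm",((g-T["eef_pos"])@R*100).round(1))
E
```

```text
[[ 431.4  -17.4]
 [ 584.2   46.8]
 [ 672.4 -147.3]
 [ 518.  -214.5]
 [ 620.2  -28.1]
 [ 639.1  -69. ]]
[np.float64(165.7), np.float64(213.2), np.float64(168.4), np.float64(215.3), np.float64(45.0)]
22.8
-65.6
-156.5
113.7
-65.2
[0.22476827 0.52903258 0.21429045]
[[-0.92   0.391 -0.   ]
 [ 0.391  0.92  -0.   ]
 [ 0.    -0.001 -1.   ]]
shift cm [-46.2 -48.7  -8.5]
```

Sorter fit: origin at about (580,-70.5) mm, yaw about 23.7°. Caps in its frame are a (5,2), b (-81,0), c (-65,78) and orange (-69,-70). Next I move above the deck, align with the gate axis, and look with the wrist camera.

```bash
python3 -m inch '[[0.22,-15,-12,0,-0.18],[0.22,-30,-24,0,-0.36],[0.22,-53.8,-43.5,1.4,-0.815],[0.22,-53.8,-43.5,1.4,-0.815],[0.22,-53.8,-43.5,1.4,-0.815],[0.22,-53.8,-43.5,1.4,-0.815],[0.22,-53.8,-43.5,1.4,-0.815],[0.22,-53.8,-43.5,1.4,-0.815],[0.22,-53.8,-43.5,1.4,-0.815],[0.22,-53.8,-43.5,1.4,-0.815],[0.22,-53.8,-43.5,1.4,-0.815],[0.22,-53.8,-43.5,1.4,-0.815]]'
python3 -m inch '[[0.22,0,0,0,0],[0.22,0,0,0,0]]'
python3 - <<'E'
from h import *
s=arm.snapshot("wrist");cv2.imwrite("pics/w1.png",s["color"][...,::-1])
for c in caps(s):print(*c)
T=arm.state();print(T["eef_pos"],T["tcp_rot"],T["grip_width"])
E
```

```text
time: 1.8
eef_pos: [0.5507, -0.0845, 0.2004]
tcp_rot: [-180.0, -0.0, -156.5]
ft_force: [0.5, 0.2, 1.0]
grip_width: 0.0203
finger_force: 0.0
time: 2.05
eef_pos: [0.5495, -0.0807, 0.2004]
tcp_rot: [179.9, -0.0, -156.3]
ft_force: [-0.4, -0.4, 0.5]
grip_width: 0.02
finger_force: 0.0
blue 926 [321. 154.] [ 0.5033 -0.1005  0.1035] [ 0.5034 -0.1003  0.1029] [0.032 0.032 0.007]
blue 949 [400. 170.] [ 0.4869 -0.0241  0.1034] [ 0.487  -0.0235  0.1014] [0.032 0.033 0.009]
blue 789 [322. 236.] [ 0.5809 -0.0649  0.1032] [ 0.5815 -0.064   0.1015] [0.033 0.032 0.009]
orange 976 [248. 165.] [ 0.5421 -0.1601  0.1033] [ 0.5427 -0.1602  0.1015] [0.033 0.033 0.009]
[ 0.54944635 -0.08038684  0.20053831] [ 1.79963767e+02 -1.03400257e-02 -1.56263523e+02] 0.020459907475234726
```

View pics/w1.png

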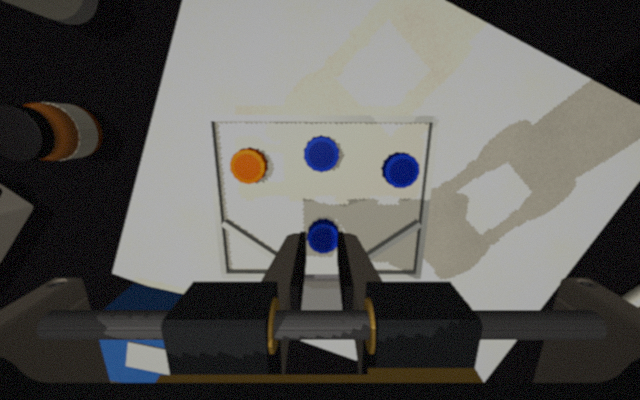

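The wrist view looks back over the deck. Rail corners are at about (213,122), (432,123), (227,272) and (416,272). Cap a, at (322,236), sits just beyond the fingertips, and the yaw appears aligned.

```bash
cat >> h.py <<'E'
E
python3 - <<'E'
from h import *
s=arm.snapshot("wrist")
c=[[213,122],[432.5,123],[416.5,272.5],[227.5,272.5]]
p=ray(s,c,.095)[:,:2]*1000;print(p.round(1))
for i,j in((0,1),(1,2),(2,3),(3,0)):
    d=p[j]-p[i];print(np.linalg.norm(d).round(1),np.degrees(np.arctan2(d[1],d[0])).round(1))
a=np.radians(23.7);X=np.array([np.cos(a),np.sin(a)]);Y=np.array([-X[1],X[0]])
o=p.mean(0)+31*X;print("o",o)
for q in caps(s):
    d=q[3][:2]*1000-o;print(q[0],d@X,d@Y)
d=arm.state()["eef_pos"][:2]*1000-o;print("tcp",d@X,d@Y)
E
```

```text
[[ 518.4 -205.6]
 [ 435.3  -14.9]
 [ 581.2   49.5]
 [ 665.6 -142.2]]
208.1 113.6
159.4 23.8
209.4 -66.2
160.2 -156.7
o [578.50519323 -65.84888022]
blue -82.64758507675266 -1.672129801349017
blue -67.14995069367674 75.18015271861586
blue 2.6144300520127657 -0.0021668729640581196
orange -71.21890168487516 -71.669238283973
tcp -32.34822905475036 -1.54798569013376
```

Relative to the wrist view, cap a lies on the gate axis. I descend behind it to 98 mm, above the rails and below the cap top.

```bash
python3 -m inch '[[0.22,0,0.1,5,0],[0.22,0,0.1,8,0],[0.22,0,0.1,10.2,0],[0.22,0,0.1,10.2,0],[0.22,-0.6,0.1,10.2,0],[0.22,-1.2,0.1,10.2,0],[0.22,-1.8,0.1,10.2,0],[0.22,-2.4,0.1,10.2,0],[0.22,-2.4,0.1,10.2,0]]'
python3 - <<'E'
from h import *
s=arm.snapshot("side")
for q in caps(s)[2:]:print(*q)
cv2.imwrite("pics/s2.png",cv2.resize(s["color"][150:270,250:410],None,fx=5,fy=5,interpolation=cv2.INTER_CUBIC)[...,::-1])
E
```

```text
time: 3.28
eef_pos: [0.572, -0.0709, 0.0987]
tcp_rot: [-180.0, 0.0, -156.3]
ft_force: [-0.5, 0.1, 0.2]
grip_width: 0.02
finger_force: 0.0
blue 139 [291. 201.] [ 0.489  -0.0242  0.1012] [ 0.4889 -0.0228  0.1012] [0.032 0.035 0.008]
blue 156 [307. 222.] [ 0.5054 -0.1024  0.1011] [ 0.5055 -0.1007  0.1008] [0.032 0.033 0.007]
orange 168 [331. 238.] [ 0.5449 -0.1632  0.1014] [ 0.545  -0.1626  0.1016] [0.03  0.033 0.009]
```

View pics/s2.png

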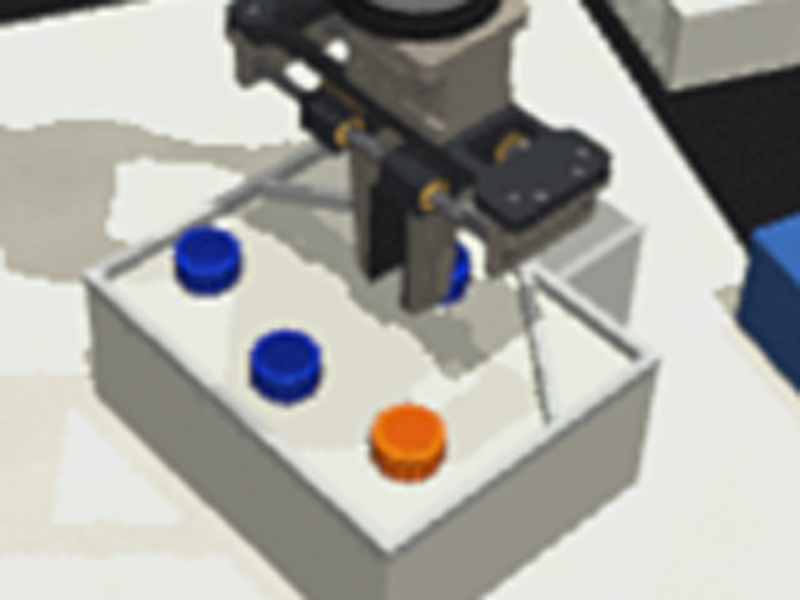

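The fingers sit behind cap a, whose blue edge shows at (458,275), with the push going straight at the gate. I continue through the gate and then back off and up.

```bash
python3 -m inch '[[0.22,-0.8,0,0,0],[0.22,-1.6,0,0,0],[0.22,-2.4,0,0,0],[0.22,-3.2,0,0,0],[0.22,-3.8,0,0,0],[0.22,-4.4,0,0,0],[0.22,-5,0,0,0],[0.22,-5,0,0,0],[0.22,-3,0,0,0],[0.22,-1,0,-3,0],[0.22,-1,0,-6,0]]'
python3 - <<'E'
from h import *
for n in("side","scene"):
    s=arm.snapshot(n)
    for q in caps(s):
        if q[0]=="orange" or q[3][0]<.8:print(n,*q)
    W=pts(s);hsv=cv2.cvtColor(s["color"],cv2.COLOR_RGB2HSV);m=cv2.inRange(hsv,(100,90,30),(130,255,255))
    m[~((abs(W[...,0]-.65)<.06)&(abs(W[...,1]+.035)<.06))]=0
    print(m.sum()//255, np.nanmean(W[m>0],0) if m.any() else "")
    if n=="side":cv2.imwrite("pics/s3.png",cv2.resize(s["color"][150:270,250:410],None,fx=5,fy=5,interpolation=cv2.INTER_CUBIC)[...,::-1])
E
```

```text
time: 4.7
eef_pos: [0.5791, -0.0673, 0.1588]
tcp_rot: [179.9, -0.1, -156.4]
ft_force: [1.5, -0.7, 0.4]
grip_width: 0.0202
finger_force: 0.0
side blue 136 [291. 201.] [ 0.4893 -0.0245  0.1011] [ 0.4892 -0.0231  0.1006] [0.031 0.034 0.007]
side blue 153 [307. 222.] [ 0.5054 -0.1024  0.1012] [ 0.5052 -0.1013  0.1012] [0.031 0.032 0.008]
side orange 171 [331. 238.] [ 0.545  -0.1627  0.1014] [ 0.5453 -0.1612  0.1013] [0.03  0.033 0.008]
0 
scene blue 63 [309. 184.] [ 0.4858 -0.0292  0.1011] [ 0.4866 -0.0265  0.1019] [0.03  0.034 0.009]
scene blue 96 [300. 205.] [ 0.5065 -0.1055  0.1008] [ 0.5055 -0.1043  0.1016] [0.032 0.03  0.009]
scene orange 527 [521.  23.] [0.7606 1.2352 0.1062] [0.7547 1.2355 0.1061] [0.369 0.035 0.018]
scene orange 122 [300. 225.] [ 0.5451 -0.1647  0.1011] [ 0.5444 -0.1643  0.1022] [0.033 0.033 0.01 ]
scene orange 58 [  5. 250.] [-0.0514 -0.6093  0.1052] [-0.052  -0.6103  0.1045] [0.021 0.028 0.014]
40 [ 0.68281819 -0.07416231  0.0755882 ]
```

View pics/s3.png

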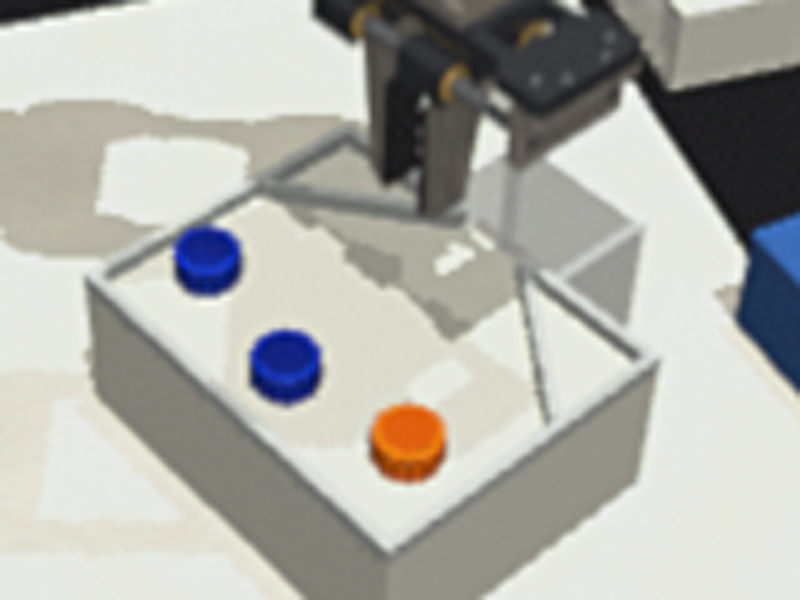

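Cap a has gone off the deck into the slot (the scene camera sees blue behind the clear wall), and the others are unmoved. Next is cap b, also on the axis.

```bash
python3 -m inch '[[0.22,5.5,0,0,0],[0.22,11.2,0,0,0],[0.22,11.2,0,0,0],[0.22,11.2,0,4,0],[0.22,11.2,0,6,0],[0.22,11.2,0,6,0],[0.22,10.2,0,6,0],[0.22,9.4,0,6,0],[0.22,8.6,0,6,0],[0.22,7.8,0,6,0],[0.22,7,0,6,0],[0.22,7,0,6,0]]'
python3 - <<'E'
from h import *
s=arm.snapshot("side")
for q in caps(s):
    if q[0]=="orange" or q[3][0]<.8:print(*q)
E
```

```text
time: 6.3
eef_pos: [0.517, -0.0949, 0.0986]
tcp_rot: [-180.0, 0.0, -156.3]
ft_force: [0.1, 0.3, 0.1]
grip_width: 0.02
finger_force: 0.0
blue 139 [291. 201.] [ 0.4889 -0.0245  0.1011] [ 0.4887 -0.0226  0.101 ] [0.032 0.036 0.007]
orange 170 [331. 238.] [ 0.5449 -0.1626  0.1012] [ 0.5452 -0.1623  0.1008] [0.031 0.032 0.007]
```

```bash
python3 -m inch '[[0.22,-1,0,0,0],[0.22,-2,0,0,0],[0.22,-3,0,0,0],[0.22,-4,0,0,0],[0.22,-5,0,0,0],[0.22,-6,0,0,0],[0.22,-7,0.05,0,0],[0.22,-8,0.1,0,0],[0.22,-8.7,0.1,0,0],[0.22,-8.7,0.1,0,0]]'
python3 - <<'E'
from h import *
s=arm.snapshot("scene");cv2.imwrite("pics/c4.png",cv2.resize(s["color"][150:270,250:410],None,fx=5,fy=5,interpolation=cv2.INTER_CUBIC)[...,::-1])
E
```

```text
time: 7.6
eef_pos: [0.5962, -0.0591, 0.0986]
tcp_rot: [-180.0, 0.0, -156.3]
ft_force: [-0.6, 0.6, -0.4]
grip_width: 0.0205
finger_force: 0.0
```

View pics/c4.png

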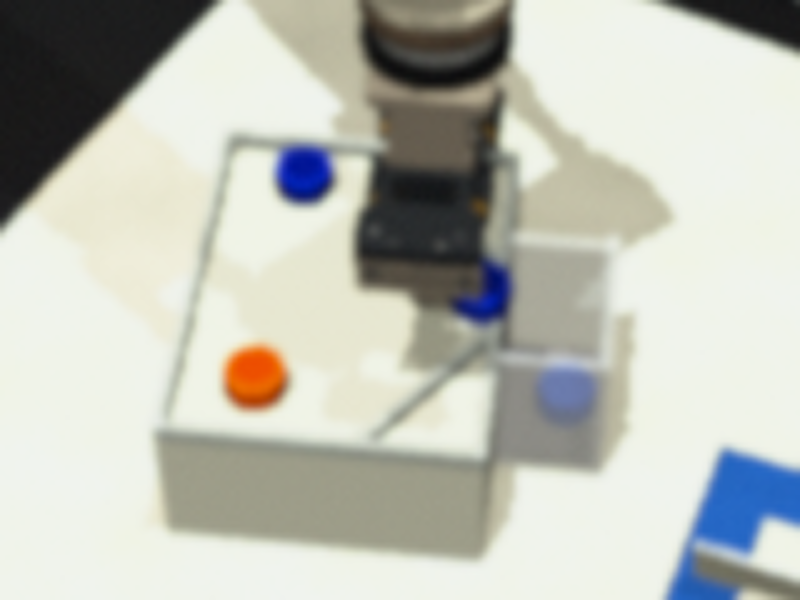

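Cap a lies in the slot at (567,390). Cap b is at the gate at (485,290), centred. I push on, then lift and retreat.

```bash
python3 -m inch '[[0.22,-0.7,0,0,0],[0.22,-1.4,0,0,0],[0.22,-2,0,0,0],[0.22,-2.6,0,0,0],[0.22,-2.6,0,0,0],[0.22,-1,0,0,0],[0.22,1,0,-4,0],[0.22,5,0,-8,0],[0.22,5,0,-10,0],[0.22,5,0,-10,0]]'
python3 - <<'E'
from h import *
s=arm.snapshot("scene");cv2.imwrite("pics/c5.png",cv2.resize(s["color"][150:270,250:410],None,fx=5,fy=5,interpolation=cv2.INTER_CUBIC)[...,::-1])
s=arm.snapshot("wrist")
a=np.radians(23.7);X=np.array([np.cos(a),np.sin(a)]);Y=np.array([-X[1],X[0]]);o=np.array([578.5,-65.85])
for q in caps(s):
    d=q[3][:2]*1000-o;print(q[0],q[3],d@X,d@Y)
d=arm.state()["eef_pos"][:2]*1000-o;print("tcp",d@X,d@Y)
E
```

```text
time: 8.9
eef_pos: [0.551, -0.08, 0.2006]
tcp_rot: [-179.8, 0.2, -156.4]
ft_force: [-0.1, -0.9, -0.4]
grip_width: 0.0204
finger_force: 0.0
blue [ 0.4867 -0.024   0.1034] -67.23631161551974 75.21928542827774
orange [ 0.5419 -0.16    0.1033] -71.3566340883865 -71.49834453731158
tcp -31.665254308888944 -0.6128252837266231
```

View pics/c5.png

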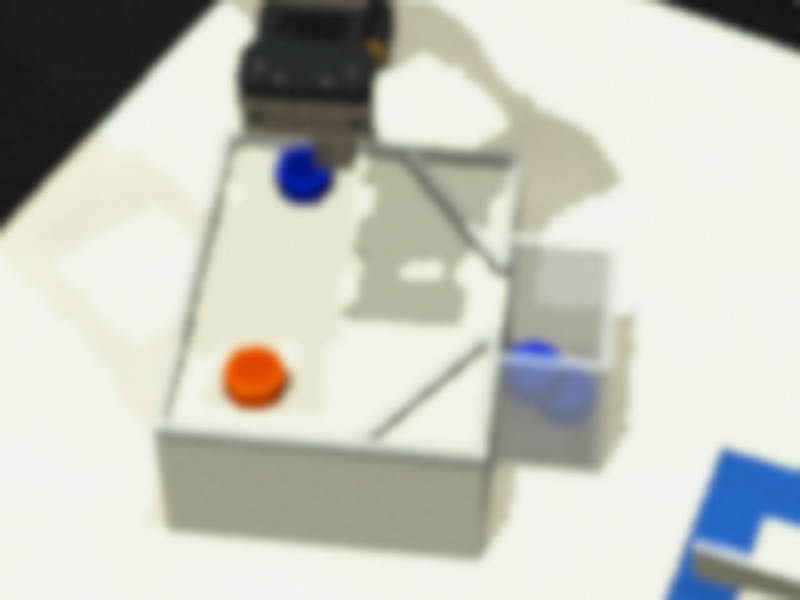

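Both a and b are in the slot, at (533,370) and (567,390), and c and orange are unmoved. For c, I rotate the tool about 51°, go behind it at the side rail, and push diagonally to the axis.

```bash
python3 -m inch '[[0.22,2.5,5,0,0.18],[0.22,5.5,10,0,0.36],[0.22,5.5,10,0,0.54],[0.22,5.5,10,0,0.72],[0.22,5.5,10,0,0.895],[0.22,5.5,10,0,0.895],[0.22,5.5,10,5,0.895],[0.22,5.5,10,8,0.895],[0.22,5.5,10,10.2,0.895],[0.22,5.5,10,10.2,0.895]]'
python3 -m inch '[[0.22,-0.6,0,0,0],[0.22,-1.2,0,0,0],[0.22,-2,0,0,0],[0.22,-2.8,0,0,0],[0.22,-3.6,0,0,0],[0.22,-3.6,0,0,0]]'
python3 - <<'E'
from h import *
s=arm.snapshot("scene");cv2.imwrite("pics/c6.png",cv2.resize(s["color"][150:270,250:410],None,fx=5,fy=5,interpolation=cv2.INTER_CUBIC)[...,::-1])
E
```

```text
time: 10.25
eef_pos: [0.4589, -0.0095, 0.0957]
tcp_rot: [-180.0, -0.1, 152.6]
ft_force: [0.1, -0.4, 0.0]
grip_width: 0.0202
finger_force: 0.0
time: 11.0
eef_pos: [0.492, -0.0269, 0.0967]
tcp_rot: [180.0, 0.0, 152.4]
ft_force: [0.3, 0.8, 0.6]
grip_width: 0.0205
finger_force: 0.0
```

View pics/c6.png

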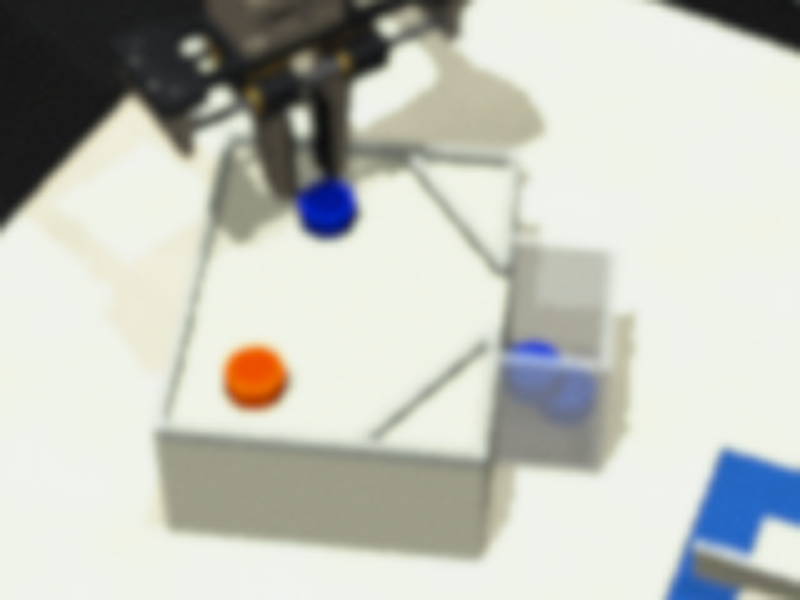

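Cap c is cradled between the tips at (328,207) and moving diagonally. I continue 6.6 cm to the axis, then back off and lift.

```bash
python3 -m inch '[[0.22,-0.9,0,0,0],[0.22,-1.8,0,0,0],[0.22,-2.7,0,0,0],[0.22,-3.6,0,0,0],[0.22,-4.5,0,0,0],[0.22,-5.4,0,0,0],[0.22,-6.1,0,0,0],[0.22,-6.6,0,0,0],[0.22,-6.6,0,0,0],[0.22,-4.5,0,0,0],[0.22,-4.5,0,-4,0],[0.22,-4.5,0,-10,0]]'
python3 -m inch '[[0.22,0,0,0,-0.18],[0.22,0,0,0,-0.36],[0.22,0,0,0,-0.54],[0.22,0,0,0,-0.72],[0.22,0,0,0,-0.895],[0.22,0,0,0,-0.895]]'
python3 - <<'E'
from h import *
a=np.radians(23.7);X=np.array([np.cos(a),np.sin(a)]);Y=np.array([-X[1],X[0]]);o=np.array([578.5,-65.85])
for n in("wrist","side"):
  for q in caps(arm.snapshot(n)):
    if q[3][0]>.8: continue
    d=q[3][:2]*1000-o;print(n,q[0],q[3],d@X,d@Y)
d=arm.state()["eef_pos"][:2]*1000-o;print("tcp",d@X,d@Y)
E
```

```text
time: 12.55
eef_pos: [0.5292, -0.0466, 0.1957]
tcp_rot: [-180.0, -0.3, 152.4]
ft_force: [1.3, -0.2, 0.6]
grip_width: 0.0204
finger_force: 0.0
time: 13.3
eef_pos: [0.5311, -0.0472, 0.1966]
tcp_rot: [180.0, -0.0, -156.4]
ft_force: [-0.4, 0.1, 0.7]
grip_width: 0.0203
finger_force: 0.0
wrist blue [ 0.5669 -0.0713  0.1032] -12.812301465513913 -0.3277669244914644
wrist orange [ 0.5421 -0.16    0.1034] -71.17350156971865 -71.57873409264275
side blue [ 0.5715 -0.0702  0.1011] -8.158110981830358 -1.169497844435378
side orange [ 0.5448 -0.1628  0.1013] -69.82666634233858 -75.22784835096459
tcp -35.904803878189924 36.060947013477204
```

Cap c is now on the axis at about (-11, -0.5). I drop behind it and push straight, stopping short of the gate to check nothing drifted.

```bash
python3 -m inch '[[0.22,0.8,-3.7,0,0],[0.22,0.8,-3.7,0,0],[0.22,0.8,-3.7,5,0],[0.22,0.8,-3.7,8,0],[0.22,0.8,-3.7,9.8,0],[0.22,0.8,-3.7,9.8,0],[0.22,0,-3.7,9.8,0],[0.22,-0.9,-3.7,9.8,0],[0.22,-1.8,-3.7,9.8,0],[0.22,-2.7,-3.7,9.8,0],[0.22,-3.6,-3.6,9.8,0],[0.22,-4.5,-3.6,9.8,0]]'
python3 -m inch '[[0.22,-0.7,0,0,0],[0.22,-1.4,0,0,0],[0.22,-2.1,0,0,0],[0.22,-2.8,0,0,0],[0.22,-3.3,0,0,0],[0.22,-3.3,0,0,0],[0.22,-2,0,0,0],[0.22,0,0,-4,0],[0.22,4,0,-8,0],[0.22,4,0,-12,0],[0.22,4,0,-12,0]]'
python3 - <<'E'
from h import *
for q in caps(arm.snapshot("side")):
    if q[3][0]<.8: print(q[0],q[3])
s=arm.snapshot("scene");cv2.imwrite("pics/c7.png",cv2.resize(s["color"][150:270,250:410],None,fx=5,fy=5,interpolation=cv2.INTER_CUBIC)[...,::-1])
E
```

```text
time: 14.9
eef_pos: [0.5875, -0.0619, 0.0985]
tcp_rot: [180.0, -0.0, -156.3]
ft_force: [-0.4, -0.1, 0.0]
grip_width: 0.02
finger_force: 0.2
time: 16.27
eef_pos: [0.5514, -0.0796, 0.2226]
tcp_rot: [-179.7, 0.3, -156.4]
ft_force: [0.1, -0.5, 0.3]
grip_width: 0.0203
finger_force: 0.0
orange [ 0.5447 -0.1627  0.1013]
```

View pics/c7.png

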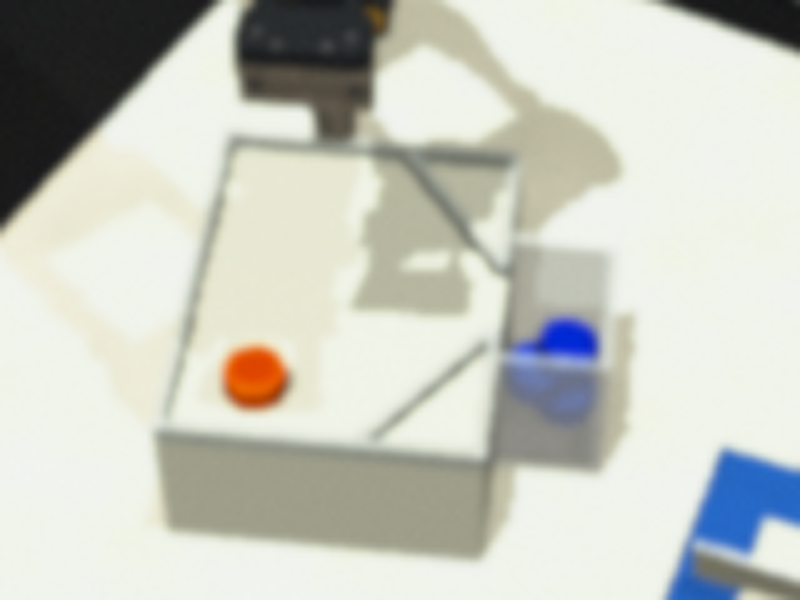

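All three blue caps are in the slot at (568,345), (533,370) and (567,390), and orange hasn't moved. I let things settle briefly and hand in.

```bash
python3 -m inch '[[0.22,0,0,0,0],[0.22,0,0,0,0],[0.22,0,0,0,0],[0.22,0,0,0,0],[0.22,0,0,0,0],[0.22,0,0,0,0]]' && python3 -c "
from plant import arm
print(arm.finish_job())"
```

```text
time: 17.12
eef_pos: [0.5503, -0.0783, 0.2186]
tcp_rot: [-180.0, 0.0, -156.3]
ft_force: [-0.1, -0.5, -0.3]
grip_width: 0.0205
finger_force: 0.0
the job is handed in; nothing more can be done
None
```

I pushed all three blue caps through the gate into the slot, left the orange cap where it was, and handed the job in at about 17 s of the 48 s; the hand-in returned no verdict.

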